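# Line up the milk-powder pots by height beside the baby monitor

## Task

Tidy the four white milk-powder pots onto the board in order of height: one upright in the middle of each round pad, the tallest on the pad next to the baby monitor camera and then ever shorter, down to the shortest at the far end. Keep the pots upright throughout, and leave the glass bottle standing where it is.

Things in the scene. Friction and masses are not known exactly. Their poses are not given: they have to be found in the camera images.
- pot_50: The shortest of four milk-powder pots: upright white plastic cylinder, 50 mm tall overall, the top 18 mm of it a beige ribbed screw cap 50 mm in diameter (body below 48 mm). All four have the same diameter and colours and differ only in height (50, 70, 90, 110 mm). About 50 to 170 g. Loose, starts standing on the cork mat. Origin: centre of its underside; z up along its axis.
- pot_70: The second shortest of four milk-powder pots: upright white plastic cylinder, 70 mm tall overall, the top 18 mm of it a beige ribbed screw cap 50 mm in diameter (body below 48 mm). All four have the same diameter and colours and differ only in height (50, 70, 90, 110 mm). About 50 to 170 g. Loose, starts standing on the cork mat. Origin: centre of its underside; z up along its axis.
- pot_90: The second tallest of four milk-powder pots: upright white plastic cylinder, 90 mm tall overall, the top 18 mm of it a beige ribbed screw cap 50 mm in diameter (body below 48 mm). All four have the same diameter and colours and differ only in height (50, 70, 90, 110 mm). About 50 to 170 g. Loose, starts standing on the cork mat. Origin: centre of its underside; z up along its axis.
- pot_110: The tallest of four milk-powder pots: upright white plastic cylinder, 110 mm tall overall, the top 18 mm of it a beige ribbed screw cap 50 mm in diameter (body below 48 mm). All four have the same diameter and colours and differ only in height (50, 70, 90, 110 mm). About 50 to 170 g. Loose, starts standing on the cork mat. Origin: centre of its underside; z up along its axis.
- pad_a: End pad (the left end seen from the robot) of four identical round grey felt pads, 72 mm in diameter, 3 mm thick, in a straight row 80 mm apart on a pale birch board (340 x 90 x 12 mm) that lies fixed on the cork mat. Origin: centre of its underside; the pad's top is 3 mm above it. y axis along the row, from pad_d towards pad_a.
- pad_b: The second from the left of four identical round grey felt pads, 72 mm in diameter, 3 mm thick, in a straight row 80 mm apart on a pale birch board (340 x 90 x 12 mm) that lies fixed on the cork mat. Origin: centre of its underside; the pad's top is 3 mm above it. y axis along the row, from pad_d towards pad_a.
- pad_c: The third from the left of four identical round grey felt pads, 72 mm in diameter, 3 mm thick, in a straight row 80 mm apart on a pale birch board (340 x 90 x 12 mm) that lies fixed on the cork mat. Origin: centre of its underside; the pad's top is 3 mm above it. y axis along the row, from pad_d towards pad_a.
- pad_d: End pad (the right end seen from the robot) of four identical round grey felt pads, 72 mm in diameter, 3 mm thick, in a straight row 80 mm apart on a pale birch board (340 x 90 x 12 mm) that lies fixed on the cork mat. Origin: centre of its underside; the pad's top is 3 mm above it. y axis along the row, from pad_d towards pad_a.
- monitor: White baby monitor camera, a 60 mm ball with a black lens on a round 62 mm foot, 90 mm tall, fixed. It stands just beyond one end of the row, its axis 95 mm from the centre of the nearest pad: beyond pad_a on some days, beyond pad_d on others (a beige teether ring 12 mm thick lies at the other end). Origin: centre of the underside of its foot.
- bottle: Small clear glass baby bottle with a grey twist cap and a clear teat cover, 53 mm in diameter, 131 mm tall, 160 g, loose, standing among the pots, in line with them and at least 100 mm from centre to centre. It is not a pot and stays where it is. Origin: centre of its underside.
There are look-alikes about, which are no part of the job. Leave any green look-alike of the pot_90 alone.

How it is judged:
At the end, for the whole second after the job is handed in: Each pot stands upright (within 0.1 rad), at rest, on its own pad with its axis within 12 mm of the pad's centre, in falling order of height from the pad nearest the baby monitor camera: 110, 90, 70, 50 mm (((horizontal distance between monitor and pad_a below 0.14 m and horizontal distance between pot_110 and pad_a below 0.012 m and horizontal distance between pot_90 and pad_b below 0.012 m and horizontal distance between pot_70 and pad_c below 0.012 m and horizontal distance between pot_50 and pad_d below 0.012 m) or (horizontal distance between monitor and pad_d below 0.14 m and horizontal distance between pot_110 and pad_d below 0.012 m and horizontal distance between pot_90 and pad_c below 0.012 m and horizontal distance between pot_70 and pad_b below 0.012 m and horizontal distance between pot_50 and pad_a below 0.012 m)) and height (world z) of pot_110 between 0.014 and 0.023 m and angle between each of pot_110, pot_90, pot_70, pot_50's own z axis and vertical below 0.1 rad and linear speed of each of pot_110, pot_90, pot_70, pot_50 below 0.02 m/s and height (world z) of pot_90 between 0.014 and 0.023 m and height (world z) of pot_70 between 0.014 and 0.023 m and height (world z) of pot_50 between 0.014 and 0.023 m); the robot touches nothing.
It fails at once if the glass bottle is shifted by more than 30 mm or tipped by more than 0.35 rad (distance of bottle from where it was at the start of the episode above 0.03 m or angle between bottle's own z axis and vertical above 0.35 rad).
It fails at once if a pot is tipped over (more than 0.6 rad) (angle between any of pot_110, pot_90, pot_70, pot_50's own z axis and vertical above 0.6 rad).
It also fails if it takes over 106 s, if anything falls off the work surface, if the arm or the gripper's body presses on something with over 40 N, if the wrist force passes 120 N, or if a joint passes its speed limit or range.

## Robot

A 6-joint arm with a two-finger parallel gripper is mounted at the origin on the work surface. World frame = base frame: x ahead of the robot, y to its left, z up, the work surface at z = 0. Lengths are in m, angles in rad, forces in N, time in s.
With the tool pointing down it reaches from about 0.275 to 0.875 m from the base axis. Payload 12.5 kg.
Tool frame: the origin (TCP) lies at the very end of the fingers, on their centre line; the grasp point (between the pads) lies 19 mm behind it; x points along the fingers, y is the direction in which the jaws open and shut, and the axes are right-handed (so a half turn about x gives the same grasp; the last joint's range is limited). The gripper opens to 85 mm and grips with 20 to 120 N. Pads are 22 mm wide; open, the fingers measure 114 mm over their backs; the gripper's body (76 mm by 85 mm) begins 54 mm behind the grasp point. The pads swing forward as they close: fully open they stand 13 mm farther back than shut.
Start: joints at [-1.289, 0.351, 1.652, -0, 1.139, -0.085], TCP at [0.197, -0.513, 0.209] pointing down, gripper open.
Joint ranges: [-2.75, 2.75], [-0.79, 2.1], [0.01, 2.65], [-1.57, 4.71], [0.07, 3.14], [-2.87, 2.87]. Speed limits (rad/s): [2.22, 2.22, 2.79, 3.14, 3.14, 3.14].

## Interface

Orientations are given as a 3x3 rotation matrix whose columns are the frame's x, y, z axes.
In Python, from bench import manip gives the robot as it stands. Calls block until the motion is done:
- manip.move_ptp(position, orientation): joint-space move of the TCP to a pose.
- manip.move_l(position, attitude=None, max_speed=0.15): straight line of the TCP; attitude=None keeps the orientation; max_speed is the mean speed in m/s.
- manip.move_j(angles): joint-space move.
- manip.set_gripper(opening, effort=None): opening from 0.0 (shut) to 1.0 (fully open); effort is the grip in N (None keeps the last); returns when the fingers have stopped.
- manip.dwell(seconds).
- manip.inverse_kinematics(position, orientation): joint angles nearest the present ones, or None.
- manip.grab_frame(name): name is "scene" or "top" or "wrist"; returns (picture, depth): 480x640x3 uint8, red, green, blue; 480x640 float32, m along the optical axis (not along the pixel's ray), 0 where there is no reading.
- manip.get_calibration(name): a dict with "camera_matrix" (3x3 intrinsics, pixels), "k1" (the pictures are not rectified: a ray, as slopes to the right and down, at radius r is drawn at 1 + k1 r^2 times it, then the intrinsics apply), "R" (3x3) and "t" (3): a world point X has camera coordinates R X + t. Camera axes: x right, y down, z forward; pixel columns grow to the right and rows downward; lengths in m; the calibration is good to about 2 mm. A picture is of the moment at which its call begins: read the wrist's pose just before it. get_calibration takes no time and is no camera call; for the wrist camera it gives the pose at the moment of the call.
A pose or a line that the arm cannot do raises manip.Unreachable and nothing moves.
- manip.sign_off(): hands the job in, once; it reports no verdict.
Trained networks look in the newest picture that a camera, given by its name, has taken for a name from the list of things; names that differ only in an ending like _2 or _b are one class to them, and where a whole thing is asked for, a point or a joint stands for the part that bears it (a point fixed in the world has none). Each returns a list of dicts, best first, with "confidence" (0 to 1); they miss things now and then, are a little off and sometimes report something else, mostly with a low value. They report only what shows in the picture. A call takes as long as a camera call. They do not tell look-alikes from the thing itself.
- manip.look_for(camera, name): "at" ([x, y, z] in m, in world coordinates, good to about 4 mm: the middle of the surface that is visible of it).
Readings, each from a call of its own:
- manip.current_time(): time.
- manip.current_qpos(): joint angles.
- manip.current_joint_vel(): joint speeds.
- manip.current_joint_torque(): joint torques, N m.
- manip.current_ee_pos(): TCP position.
- manip.current_tcp_rot(): TCP orientation.
- manip.current_force(): force on the tool from outside, world axes, zero at the start.
- manip.current_ft_torque(): the same for the moment, N m.
- manip.current_grip_width(): opening from 0.0 (shut) to 1.0 (fully open).
Only numpy, scipy, OpenCV 4.12 (cv2) and the standard library are available. Lean on these libraries where they do the work, as an engineer would, in place of code of your own. Each camera call takes 0.05 s, during which the arm holds its last target. There are 200 camera calls.

## Working session

There is one attempt and no reset: what is moved stays moved. The work goes in short steps, each a Python script; the robot and the scene stay as the last script left them, time stands still between calls to the robot, and variables do not carry over. Pictures are saved under pics/ and viewed, about 12 in all and at most 16, crops included, and the job is handed in when it is done.

```bash
ls; mkdir -p pics
python3 - <<'E'
from bench import manip
import cv2,numpy as np
for c in ["scene","top"]:
    p,d=manip.grab_frame(c); cv2.imwrite(f"pics/{c}0.png",p[:,:,::-1]); np.save(f"pics/{c}0.npy",d)
    k=manip.get_calibration(c); print(c,np.round(k["camera_matrix"],1).tolist(),k["k1"],np.round(k["R"],3).tolist(),np.round(k["t"],3))
    for n in ["pot_50","pot_70","pot_90","pot_110","pad_a","monitor","bottle"]:
        print(n,[(np.round(r["at"],3).tolist(),round(r["confidence"],2)) for r in manip.look_for(c,n)])
print(manip.current_time())
E
```

```text
pics
scene [[566.4, 0.0, 311.1], [0.0, 566.4, 244.0], [0.0, 0.0, 1.0]] 0.009357214190497978 [[-0.806, 0.592, 0.006], [0.381, 0.526, -0.76], [-0.453, -0.61, -0.65]] [ 0.397 -0.123  1.423]
pot_50 [([0.459, 0.143, 0.049], 0.88), ([0.458, -0.127, 0.062], 0.78), ([0.531, -0.327, 0.065], 0.78), ([0.28, -0.276, 0.058], 0.7), ([0.312, -0.152, 0.059], 0.64), ([0.465, 0.033, 0.078], 0.57)]
pot_70 [([0.459, 0.143, 0.049], 0.88), ([0.458, -0.127, 0.062], 0.78), ([0.531, -0.327, 0.065], 0.78), ([0.28, -0.276, 0.058], 0.7), ([0.312, -0.152, 0.059], 0.64), ([0.465, 0.033, 0.078], 0.57)]
pot_90 [([0.459, 0.143, 0.049], 0.88), ([0.458, -0.127, 0.062], 0.78), ([0.531, -0.327, 0.065], 0.78), ([0.28, -0.276, 0.058], 0.7), ([0.312, -0.152, 0.059], 0.64), ([0.465, 0.033, 0.078], 0.57)]
pot_110 [([0.459, 0.143, 0.049], 0.88), ([0.458, -0.127, 0.062], 0.78), ([0.531, -0.327, 0.065], 0.78), ([0.28, -0.276, 0.058], 0.7), ([0.312, -0.152, 0.059], 0.64), ([0.465, 0.033, 0.078], 0.57)]
pad_a [([0.617, 0.01, 0.02], 0.9), ([0.628, 0.086, 0.02], 0.87), ([0.597, -0.15, 0.018], 0.86), ([0.606, -0.067, 0.02], 0.81)]
m
[... 776 characters left out ...]
0.93), ([0.445, -0.151, 0.092], 0.83), ([0.455, 0.012, 0.116], 0.83), ([0.278, -0.279, 0.091], 0.82), ([0.308, -0.164, 0.092], 0.78), ([0.452, 0.13, 0.054], 0.68), ([0.618, 0.005, 0.02], 0.41)]
pot_110 [([0.521, -0.334, 0.095], 0.93), ([0.445, -0.151, 0.092], 0.83), ([0.455, 0.012, 0.116], 0.83), ([0.278, -0.279, 0.091], 0.82), ([0.308, -0.164, 0.092], 0.78), ([0.452, 0.13, 0.054], 0.68), ([0.618, 0.005, 0.02], 0.41)]
pad_a [([0.604, -0.075, 0.024], 0.96), ([0.597, -0.154, 0.017], 0.87), ([0.627, 0.084, 0.017], 0.86), ([0.616, 0.006, 0.023], 0.8)]
monitor [([0.635, 0.168, 0.081], 0.84), ([0.436, -0.277, 0.093], 0.58)]
bottle [([0.432, -0.274, 0.092], 0.73), ([0.428, 0.257, 0.074], 0.64)]
0.8
```

View pics/scene0.png

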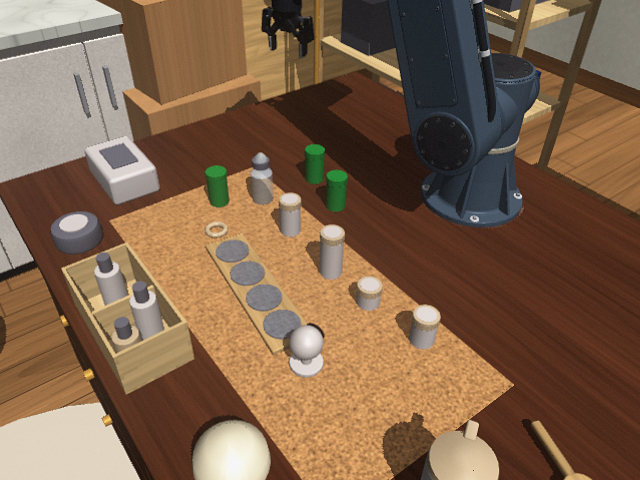

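View pics/top0.png

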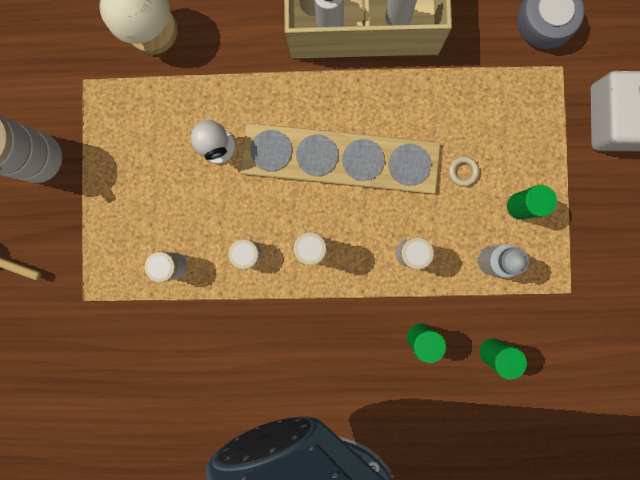

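The scene shows four white pots with beige caps; in the top view they are at px (159,267), (243,254), (310,249) and (416,253). The green look-alikes are at (532,202), (428,345) and (508,361), and the glass bottle is at (508,261). The monitor at (212,142) is next to the left pad, pad_a, and the ring is at the other end. Next I measure the pots from depth.

```bash
cat > h.py <<'E'
import cv2,numpy as np
from bench import manip
def cloud(cam,d,k=None):
    k=k or manip.get_calibration(cam); K=np.array(k["camera_matrix"]); 
    v,u=np.mgrid[:480,:640]; uv=np.stack([u,v],-1).reshape(-1,1,2).astype(np.float64)
    xy=cv2.undistortPoints(uv,K,np.array([k["k1"],0,0,0.])).reshape(480,640,2)
    c=np.dstack([xy*d[...,None],d]); return (c-np.array(k["t"]))@np.array(k["R"])
def top_of(P,mask,ztop,tol=.006):
    """circle centre of the points near ztop"""
    m=mask&(abs(P[...,2]-ztop)<tol); q=P[m]
    (cx,cy),r=cv2.minEnclosingCircle(q[:,:2].astype(np.float32)); return np.r_[q.mean(0),cx,cy,r,len(q)]
E
python3 - <<'E'
from h import *
p=cv2.imread("pics/top0.png"); d=np.load("pics/top0.npy"); P=cloud("top",d)
v,u=np.mgrid[:480,:640]
for a,b in [(159,267),(243,254),(310,249),(416,253),(508,261)]:
    m=(np.hypot(u-a,v-b)<26)&(d>0); zt=np.percentile(P[b-5:b+6,a-5:a+6,2],50)
    print((a,b),round(zt,4),np.round(top_of(P,m,zt),4))
hsv=cv2.cvtColor(p,cv2.COLOR_BGR2HSV)
for a,b in [(271,151),(317,155),(363,160),(410,164)]:
    g=(np.hypot(u-a,v-b)<32)&(hsv[...,1]<50)
    n,l,s,c=cv2.connectedComponentsWithStats(g.astype(np.uint8)); i=1+s[1:,4].argmax(); m=(l==i)&(d>0)
    print((a,b),s[i],np.round(P[m].mean(0),4),np.round(top_of(P,m,.015)[3:],4))
print("mat z",P[280,350,2],"table",P[320,200,2])
k=manip.get_calibration("wrist"); print({x:np.round(y,3).tolist() for x,y in k.items()}, manip.current_ee_pos(), np.round(manip.current_tcp_rot(),3).tolist())
E
```

```text
(159, 267) 0.073 [4.331e-01 2.616e-01 7.260e-02 4.326e-01 2.624e-01 2.610e-02 7.750e+02]
(243, 254) 0.0531 [4.505e-01 1.298e-01 5.260e-02 4.501e-01 1.304e-01 2.560e-02 7.030e+02]
(310, 249) 0.113 [4.560e-01 1.610e-02 1.127e-01 4.561e-01 1.640e-02 2.530e-02 8.450e+02]
(416, 253) 0.0927 [ 4.468e-01 -1.485e-01  9.250e-02  4.464e-01 -1.488e-01  2.520e-02
  7.990e+02]
(508, 261) 0.1217 [ 4.325e-01 -2.869e-01  1.200e-01  4.324e-01 -2.898e-01  2.090e-02
  3.530e+02]
(271, 151) [ 250  130   42   41 1339] [0.6285 0.0866 0.0176] [6.286e-01 8.670e-02 3.630e-02 1.321e+03]
(317, 155) [ 296  135   42   41 1352] [0.6183 0.0073 0.0176] [6.185e-01 7.200e-03 3.610e-02 1.345e+03]
(363, 160) [ 342  139   42   42 1359] [ 0.6086 -0.0718  0.0176] [ 6.089e-01 -7.160e-02  3.620e-02  1.342e+03]
(410, 164) [ 389  144   42   42 1369] [ 0.5987 -0.1511  0.0175] [ 5.988e-01 -1.509e-01  3.620e-02  1.351e+03]
mat z 0.0032698126444785933 table 0.000447615690413528
{'camera_matrix': [[339.459, 0.0, 321.612], [0.0, 339.459, 238.798], [0.0, 0.0, 1.0]], 'k1': -0.024, 'R': [[0.358, -0.934, -0.001], [-0.888, -0.341, 0.309], [-0.289, -0.11, -0.951]], 't': [-0.55, -0.039, 0.38]} [ 0.19726033 -0.51339292  0.20890468] [[-0.0, 0.359, -0.933], [-0.0, -0.933, -0.359], [-1.0, 0.0, 0.0]]
```

By top height and colour, the pots are (159,267) = pot_70 (70 mm above the mat), (243,254) = pot_50, (310,249) = pot_110 and (416,253) = pot_90. All four are white with a beige cap, and the candidates at (532,202), (428,345) and (508,361) are green. One enlarged crop to confirm, plus an IK check.

```bash
cat >> h.py <<'E'
n=np.array([.6286-.5988,.0867+.1510,0]); n/=np.linalg.norm(n)
jaw=np.array([n[1],-n[0],0])
R=np.column_stack([[0,0,-1],jaw,np.cross([0,0,-1],jaw)])
POTS={110:((.456,.0163),.113,(.6286,.0866)),90:((.4466,-.1486),.093,(.6185,.0072)),
      70:((.4328,.262),.073,(.6088,-.0717)),50:((.4503,.1301),.053,(.5988,-.151))}
E
python3 - <<'E'
from h import *
p=cv2.imread("pics/scene0.png"); cv2.imwrite("pics/crop.png",cv2.resize(p[140:360,190:450],None,fx=3,fy=2.7,interpolation=cv2.INTER_CUBIC)[:594])
S=np.column_stack([R[:,0],-R[:,1],-R[:,2]])
for h,(a,t,b) in POTS.items():
    for q in (a,b):
        for z in (.02,.25):
            print(h,z,[None if (i:=manip.inverse_kinematics([*q,z],O)) is None else np.round(i,2).tolist() for O in (R,S)])
E
```

```text
110 0.02 [[-0.07, 0.5, 2.02, -0.0, 0.62, 0.06], None]
110 0.25 [[-0.07, 0.13, 1.83, -0.0, 1.18, 0.06], None]
110 0.02 [[0.06, 0.73, 1.54, -0.0, 0.87, 0.19], None]
110 0.25 [[0.06, 0.47, 1.37, -0.0, 1.3, 0.19], None]
90 0.02 [[-0.42, 0.51, 1.99, -0.0, 0.64, -0.3], [-0.42, 0.51, 1.99, -0.0, 0.64, 2.85]]
90 0.25 [[-0.42, 0.16, 1.8, -0.0, 1.19, -0.3], [-0.42, 0.16, 1.8, -0.0, 1.19, 2.85]]
90 0.02 [[-0.06, 0.71, 1.59, -0.0, 0.84, 0.06], None]
90 0.25 [[-0.06, 0.44, 1.41, -0.0, 1.29, 0.06], None]
70 0.02 [[0.45, 0.56, 1.9, -0.0, 0.69, 0.58], [0.45, 0.56, 1.9, -0.0, 0.69, -2.56]]
70 0.25 [[0.45, 0.23, 1.71, -0.0, 1.2, 0.58], [0.45, 0.23, 1.71, -0.0, 1.2, -2.56]]
70 0.02 [[-0.19, 0.7, 1.61, -0.0, 0.83, -0.07], None]
70 0.25 [[-0.19, 0.43, 1.43, -0.0, 1.28, -0.07], None]
50 0.02 [[0.18, 0.51, 1.99, -0.0, 0.64, 0.31], [0.18, 0.51, 1.99, -0.0, 0.64, -2.83]]
50 0.25 [[0.18, 0.16, 1.8, -0.0, 1.18, 0.31], [0.18, 0.16, 1.8, -0.0, 1.18, -2.83]]
50 0.02 [[-0.32, 0.71, 1.59, -0.0, 0.84, -0.2], None]
50 0.25 [[-0.32, 0.44, 1.42, -0.0, 1.29, -0.2], None]
```

View pics/crop.png

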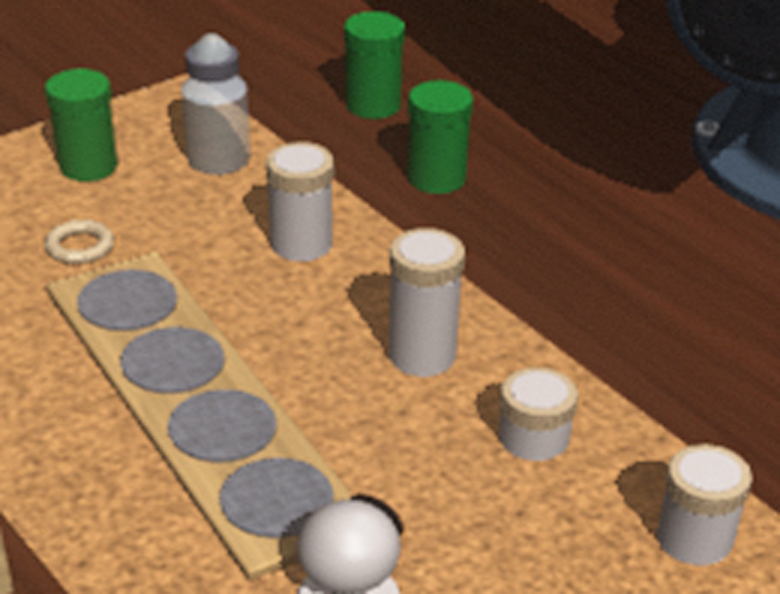

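The crop confirms four white pots with beige caps, in heights from right to left of 70, 50, 110 and 90 mm. The green cans and the glass bottle are separate from them. I start with pot_110.

```bash
cat >> h.py <<'E'
Z=.21
def pick_place(h):
    a,t,b=POTS[h]; zg=max(t-.052,.010)
    t0=manip.current_time()
    manip.move_ptp([*a,Z],R); manip.move_l([*a,zg],max_speed=.15)
    manip.set_gripper(0,40); w=manip.current_grip_width(); f=manip.current_force()
    manip.move_l([*a,Z],max_speed=.15); print(h,"width",w,"held",manip.current_grip_width(),"F",np.round(manip.current_force(),1),"t",manip.current_time()-t0)
    if manip.current_grip_width()<.3: raise SystemExit("no grasp")
    manip.move_ptp([*b,Z],R)
    zp=zg+.0155
    manip.move_l([*b,zp+.02],max_speed=.15); manip.move_l([*b,zp],max_speed=.05); print("F down",np.round(manip.current_force(),1))
    manip.dwell(.2); manip.set_gripper(1.0); manip.move_l([*b,Z],max_speed=.15)
    print("done",manip.current_time()-t0,"clock",manip.current_time())
E
python3 - <<'E'
from h import *
pick_place(110)
p,d=manip.grab_frame("top"); P=cloud("top",d); cv2.imwrite("pics/t1.png",p[:,:,::-1])
q=P[(d>0)&(np.hypot(P[...,0]-.6286,P[...,1]-.0866)<.04)&(abs(P[...,2]-.128)<.006)]; print(len(q),q.mean(0) if len(q) else 0)
p,d=manip.grab_frame("scene"); cv2.imwrite("pics/s1.png",p[:,:,::-1])
E
```

```text
110 width 0.5710299291626915 held 0.573637447438065 F [ 0.4  0.2 -2. ] t 4.8333
F down [-4.3  0.5  5.7]
done 8.7667 clock 9.5667
174 [0.62787647 0.06850272 0.12729587]
```

View pics/s1.png

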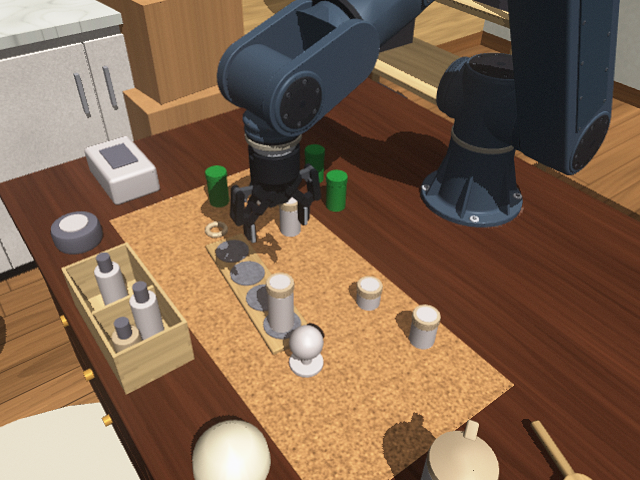

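pot_110 stands on pad_a next to the monitor (scene px (281,305)). The arm partly hides it in the top view. I go on with the others, then retreat and measure.

```bash
sed -i 's/zg+.0155/zg+.0162/' h.py
python3 - <<'E'
from h import *
for h in (90,70,50): pick_place(h)
manip.move_ptp([.35,-.1,.3],R)
manip.move_j([-1.289,.351,1.652,0,1.139,-.085])
p,d=manip.grab_frame("top"); P=cloud("top",d); cv2.imwrite("pics/t2.png",p[:,:,::-1])
v,u=np.mgrid[:480,:640]
for h,(a,t,b) in POTS.items():
    m=(d>0)&(np.hypot(P[...,0]-b[0],P[...,1]-b[1])<.037)&(P[...,2]>.03)
    zt=np.percentile(P[m][:,2],90); r=top_of(P,m,zt); lid=P[m&(abs(P[...,2]-zt)<.006)]
    g=np.linalg.lstsq(np.c_[lid[:,:2],np.ones(len(lid))],lid[:,2],rcond=None)[0]
    print(h,"ztop",zt.round(4),"off mm",np.round((r[:2]-b)*1e3,1),np.round((r[3:5]-b)*1e3,1),len(lid),"tilt",np.round(g[:2],3))
p,d=manip.grab_frame("scene"); cv2.imwrite("pics/s2.png",p[:,:,::-1]); print(manip.look_for("scene","bottle"))
print(manip.current_time())
E
```

```text
90 width 0.5674235846132974 held 0.5715562178943451 F [ 0.4 -0.  -1.8] t 4.1166
F down [-0.8  0.   0.6]
done 8.450000000000001 clock 18.1167
70 width 0.574329095517712 held 0.5692956946362744 F [ 0.   0.8 -1.3] t 4.4415999999999976
F down [-1.2 -0.1 -0.2]
done 9.524999999999999 clock 27.6417
50 width 0.5691626409068825 held 0.569037078701596 F [ 0.5 -0.1  0.1] t 4.424999999999997
F down [-0.3 -0.4 -0.7]
done 9.458300000000001 clock 37.1
110 ztop 0.1291 off mm [-0.  -0.4] [ 0.9 -0.4] 881 tilt [0.012 0.005]
90 ztop 0.1093 off mm [-1.3 -0.4] [-0.6 -0.3] 843 tilt [0.002 0.004]
70 ztop 0.0892 off mm [-2.2  0.9] [-1.7  0.7] 803 tilt [ 0.004 -0.003]
50 ztop 0.0694 off mm [ 0.8 -0.2] [ 1.3 -0.5] 759 tilt [0.002 0.004]
[{'at': [0.4417, -0.27, 0.0725], 'confidence': 0.9}, {'at': [0.6323, 0.0234, 0.0972], 'confidence': 0.3}]
39.95
```

View pics/s2.png

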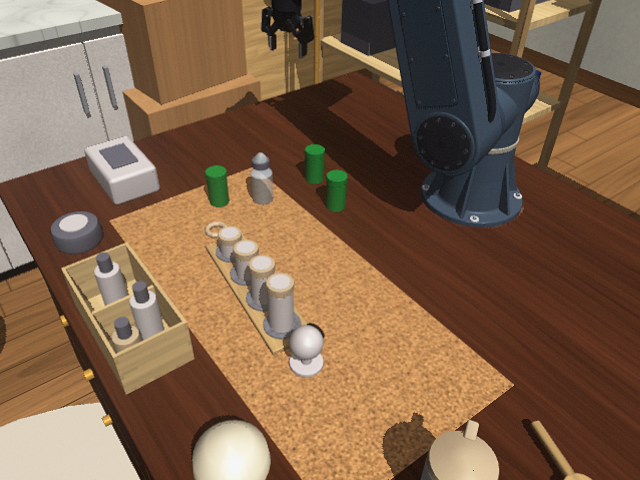

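All four pots stand in falling height from the monitor (px (281,305), (262,280), (246,262), (229,243)). The bottle is unmoved at (262,180).

```bash
python3 -c "
from bench import manip
manip.dwell(.5); manip.sign_off()"
```

```text
the job is handed in; nothing more can be done
```

The four pots now stand on the board in falling order of height from the monitor: 110 mm on pad_a, 90 on pad_b, 70 on pad_c and 50 on pad_d. I handed the job in at about 40 s of the 106 s allowed. The hand-in gives no verdict.

- **Position:** the last top-camera check put every pot within about 2.5 mm of its pad's centre, against a limit of 12 mm.
- **Upright:** the lids were level to within about 0.013 rad, and their heights match pots resting on the pads.
- **Bottle and robot:** the bottle was within 2 mm of its starting reading, and the green cans looked untouched. The arm was back at its start pose, touching nothing.
- **What didn't go smoothly:**
  - pot_110 touched its pad slightly early, with about 6 N down, so I released the other three 0.7 mm higher.
  - My first position reading for pot_110 was partly hidden by the arm and off. The check after the arm moved away showed it centred.

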